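# Reset the welding trainer under its push-latch cover

### The arm

A 6-joint arm with a two-finger parallel gripper is mounted at the origin on the work surface. World frame = base frame: x ahead of the robot, y to its left, z up, the work surface at z = 0. Lengths are in m, angles in degrees, forces in N, time in s.
With the tool pointing down it reaches from about 0.4 to 0.825 m from the base axis. Payload 7 kg.
Tool frame: the origin (TCP) lies midway between the tips of the shut fingers; the grasp point (between the pads) lies 19 mm behind it; z points along the fingers, y is the line along which they close (so a half turn about z gives the same grasp; the last joint's range is limited). The gripper opens to 88 mm and grips with 3 to 60 N. Pads are 19 mm wide; open, the fingers measure 130 mm over their backs; the gripper's body (78 mm by 193 mm) begins 47 mm behind the grasp point.
Start: joints at [-59.124, 20.546, 0.682, 0, -70.136, -16.507], TCP at [0.167, -0.654, 0.227] pointing down, gripper open.
Joint ranges: [-176.03, 176.03], [-82.01, 121.73], [-58.28, 71.71], [-173.87, 95.51], [-174.79, -0.11], [-173.66, 173.66]. Speed limits (degrees/s): [136.94, 136.94, 172.46, 180, 180, 180].

### API

Orientations are given as [roll, pitch, yaw] about the fixed x, y, z axes, in that order (R = Rz(yaw) Ry(pitch) Rx(roll)).
In Python, from plant import r gives the robot as it stands. The module is installed in compiled form; this text tells all that it offers.
- The arm moves only by the tool play_rows, never from a script. Its argument "rows" is a list of rows, each an object with "slide": the shift along the tool's x, y, z as a fraction of full scale, a list of three; "delta_rot": the turn, a rotation vector about the tool's x, y, z as a fraction of full scale, a list of three; "fingers": the opening, from -1 (shut) to 1 (fully open). In form: [{"slide": [x, y, z], "delta_rot": [rx, ry, rz], "fingers": fingers}, ...]. A call has 1 to 8 rows; each row shifts and turns the commanded pose from where the row before left it, along the tool's axes as they then stand; what a row does not reach is not made up. Full scale, the value 1, is 0.15 m for a shift and 0.08 rad for a turn. A row lasts 1/8 s, in which the tool goes at most 62.5 mm and 10.7 degrees, less where a joint would pass 70% of its speed; a pose out of reach is approached as far as the arm can. A call with a number of a shift or a turn outside -1 to 1 is refused whole. A call with a gripper value outside its range is refused whole. The fingers move at their own pace and stop on an object; "squeeze" is the grip in N (left out, the last holds). Time passes only in rows, so rows that do not move let the fingers close. It gives the time, the measured TCP pose, the force, the opening and the grip force at its end, in the units of the state.
- r.get_state(): the state, without advancing time (a new reading comes with each control period).
- r.capture(name): name is "scene" or "side" or "wrist"; returns a dict with "image" (480x640x3 uint8, blue, green, red), "fx", "fy", "cx", "cy" (pixels), "R" (3x3) and "t" (3): a world point X has camera coordinates R X + t; the wrist camera has in their place "T_tool_cam" (4x4, takes a point from camera to tool coordinates, whose origin is the TCP and whose axes are the flange's). Camera axes: x right, y down, z forward; pixel columns grow to the right and rows downward; lengths in m; the calibration is good to about 2 mm. A picture is of the moment at which its call begins: read the wrist's pose just before it. There is no depth.
- r.close_job(): hands the job in; it is judged then, once.
The state is a dict: "time_s": time; "joints": joint angles; "qd": joint speeds; "joint_torque": joint torques, N m; "tcp_pos": TCP position; "eef_rot": TCP orientation; "contact_force": force on the tool from outside, world axes, zero at the start; "moment": the same for the moment, N m; "gripper_width": finger opening in m; "gripper_force": force on a finger pad.
Only numpy, scipy, OpenCV 4.12 (cv2) and the standard library are available. Lean on these libraries where they do the work, as an engineer would, in place of code of your own. Each camera call takes 0.05 s, during which the arm holds its last target. There are 200 camera calls.

### The job

Reset the welding trainer's grey control box: press the front part of its closed cover down and let go so that it pops open, press the round button inside all the way down and let it come up (leave the square button alone), then push the cover down again until it latches flush with the box. This is fingertip work: nothing is picked up, and the loose things on and around the box stay where they are.

Things in the scene. Friction and masses are not known exactly. Their poses are not given: they have to be found in the camera images.
- control_box: Grey painted control box, 210 mm deep (x -95 to 115 mm), 260 mm wide (y), 75 mm tall, fixed to the desk. Origin on the desk under it, on its middle line, 95 mm behind its front face; its x axis points away from the robot side to its rear, y to its left, z up. Its top has a cavity 102 x 116 mm (x -78 to 24 mm, y -58 to 58 mm) whose floor is 43 mm above the desk; the cover closes it flush.
- cover (a joint): Angle of the cover, rad: 0 latched flush, 1.32 open (near upright), -0.089 pressed to its stop. Light grey plastic plate 98 mm long from rear hinge to front edge, 112 mm wide, 6 mm thick, thin dark strip at its front edge. Push-push latch: latched, pressed to the stop and released, it springs open in about 1.5 s; open, swung down, pressed to the stop and released, it rises to flush and stays.
- cover_press (a point): Where to press: on the cover's outer face, mid-width, 78 mm from the hinge, 20 mm from the front edge; moves with the cover. Closed: (-56, 0, 75) mm in the box frame. The spring takes about 2 N here; the firm stop is 7 mm below flush and only a press nearly to it (6 mm or more) works the latch. The box's rim around the cover does not give: keep the finger within the cover.
- cover_hinge (a point): Middle of the cover's hinge axis, at (22, 0, 72) mm in the box frame, 3 mm under the outer face. The axis runs along the box's y; the cover reaches from it to the box's front (-x) and swings up and back. When open its outer face looks to the rear (+x), so it is pushed shut from behind and above.
- round_button_top (a point): Centre of the top of the round button (24 mm diameter grey cap in a round black housing 40 mm across), one of the two buttons side by side under the cover, at (-48, 32) or (-48, -32) mm in the box frame, either side; its top is 60 mm above the desk, 15 mm below the box's top, and is pressed straight down.
- round_button (a joint): Travel of the round button, m: 0 up, 0.005 all the way down; spring, 4 N fully down, comes up by itself.
- square_button_top (a point): Centre of the top of the square button (24 x 24 mm grey cap in a square black housing 40 mm wide), beside the round one, at the same height. Not to be pressed.
- square_button (a joint): Travel of the square button, m: 0 up, 0.005 down; 4 N spring.
- nozzle: copper-coloured welding nozzle, 22 mm diameter, 32 mm tall, standing on the control box's top left of the cover (loose, leave alone); origin at the centre of its underside
- coupon: flat steel test plate 90 x 40 x 6 mm lying on the control box's top right of the cover (loose, leave alone); origin at the centre of its underside
- hammer: hammer about 260 mm long lying on the desk to the right of the box (leave alone)
- brush: brush about 200 mm long lying on the desk to the left of the box (leave alone)
- spray_can: aluminium can, 52 mm diameter, 150 mm tall, standing behind the box (leave alone); origin at the centre of its underside
- mug: white mug, 76 mm diameter, 90 mm tall, standing behind the box (leave alone); origin at the centre of its underside
- marker: black marker pen 120 mm long, 14 mm thick, lying on the desk in front of the box (leave alone); origin below its middle

How it is judged:
By the outcome, as a careful person would: the job done as asked, in the order asked, and still so for the second after the job is handed in, with the robot touching nothing.
It also fails if it takes over 48 s, if anything falls off the work surface, if the arm or the gripper's body presses on something with over 40 N, if the wrist force passes 120 N, or if a joint passes its speed limit or range.

## Working session

There is one attempt and no reset: what is moved stays moved. The work goes in short steps, Python scripts to look and compute and a tool call to move; the robot and the scene stay as the last step left them, time stands still between calls to the robot, and variables do not carry over. Pictures are saved under pics/ and viewed, at most 12 in all, crops included, and the job is handed in when it is done.

Besides the shell and the picture viewer there is one more tool, called in YAML: its name, and indented under it one key for each argument. play_rows: Moves the arm, as the interface text tells. Shift numbers are shares of 0.15 m and turn numbers shares of 0.08 rad, none past 1 either way. Its arguments: {"type":"object","properties":{"rows":{"type":"array"},"squeeze":{"type":"number"}},"required":["rows"]}

```bash
mkdir -p pics; cat > h.py <<'E'
import numpy as np,cv2
from plant import r
from scipy.spatial.transform import Rotation as Ro
def ray(c,u,v,s=None):
    d=np.array([(u-c["cx"])/c["fx"],(v-c["cy"])/c["fy"],1.])
    if "R" in c:
        R=np.array(c["R"]);t=np.array(c["t"]);return -R.T@t,R.T@d
    T=np.array(c["T_tool_cam"]);Rt=Ro.from_euler('xyz',s["eef_rot"],degrees=True).as_matrix()
    return Rt@T[:3,3]+np.array(s["tcp_pos"]),Rt@T[:3,:3]@d
def atz(c,u,v,z,s=None):
    o,d=ray(c,u,v,s);return o+d*(z-o[2])/d[2]
E
python3 - <<'E'
from h import *
import pickle
s=r.get_state();print(s)
cs={n:r.capture(n) for n in("scene","side")}
pickle.dump(cs,open("c.pkl","wb"))
for n in cs: cv2.imwrite(f"pics/{n}0.png",cs[n]["image"]);print(n,-np.array(cs[n]["R"]).T@cs[n]["t"])
E
```

```text
{'time_s': 0.0, 'joints': array([-5.91238137e+01,  2.05917736e+01,  6.35271331e-01, -2.20842548e-02,
       -7.01326879e+01, -1.65040889e+01]), 'qd': array([-0.13570607, -0.02947805,  0.10896522, -0.04733817, -0.09936486,
        0.11683296]), 'joint_torque': array([ 1.90600549e-03, -5.82723534e+01,  2.93068510e+01,  6.99744433e+00,
        7.15629256e-03, -2.54959814e-04]), 'tcp_pos': array([ 0.16739435, -0.65343717,  0.22562403]), 'eef_rot': array([ 1.79908586e+02, -5.43495628e-03, -1.65635420e+02]), 'contact_force': array([-0.22345292, -0.15527893,  0.54297278]), 'moment': array([-0.0274491 , -0.04566529,  0.02398918]), 'gripper_force': 0.0, 'gripper_width': 0.08758635057690221}
scene [1.56511    0.25270539 0.76161236]
side [ 0.46430233 -0.56631107  0.56392075]
```

View pics/scene0.png

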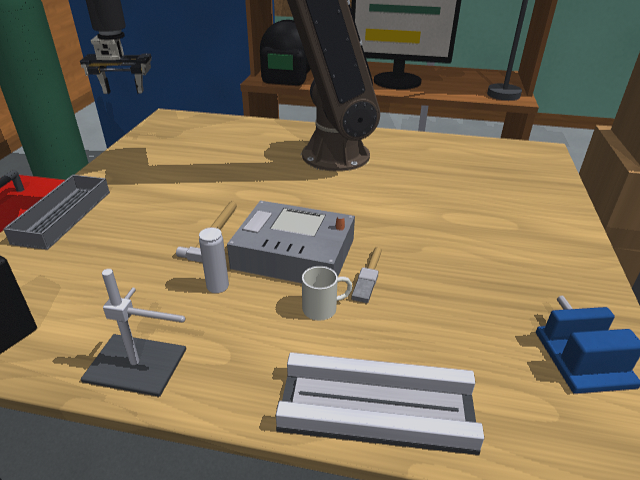

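View pics/side0.png

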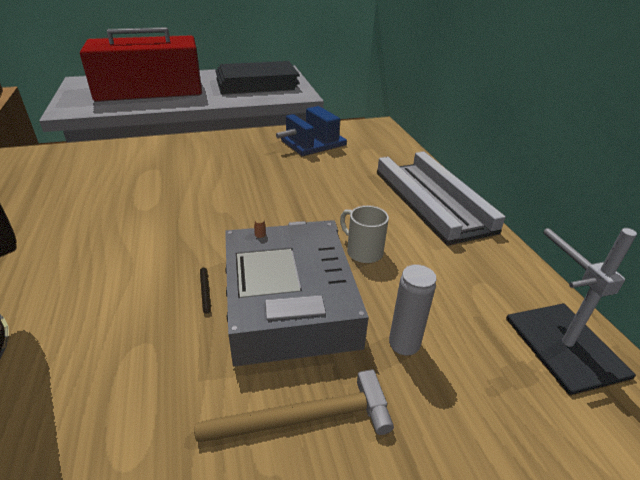

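The side view shows the box's top corners near (226,228), (233,331), (336,224) and (358,320). The cover spans (238,254) to (299,293), with its dark front strip at the left. The scene view shows the can and the mug behind the box.

```bash
cat > fit.py <<'E'
from h import *
import pickle
from scipy.optimize import least_squares
cs=pickle.load(open("c.pkl","rb"))
c=cs["side"]
B=np.array([[-95,130],[-95,-130],[115,130],[115,-130],[-76,56],[-76,-56],[22,56],[22,-56]])/1000
px=[(226,228),(233,331),(336,224),(358,320),(238,254),(240,295),(294,250),(299,293)]
W=np.array([atz(c,u,v,.075)[:2] for u,v in px])
def T(p):
    C,S=np.cos(p[2]),np.sin(p[2]);return B@np.array([[C,S],[-S,C]])+p[:2]
f=least_squares(lambda p:(T(p)-W).ravel(),[.5,0,0])
print(f.x,np.degrees(f.x[2]));print(np.round((T(f.x)-W)*1000,1))
for n,z,(u,v) in [("can",.15,(419,277)),("mug",.09,(369,217))]:print(n,atz(c,u,v,z))
E
python3 fit.py
```

```text
[ 0.57156638 -0.00827034 -0.12851345] -7.363278173684791
[[  3.3  -4.9]
 [-12.9  -1.4]
 [  1.6   3.4]
 [ 11.7  -5. ]
 [  0.4   4.2]
 [ -4.   -2.4]
 [ -1.5   3.4]
 [  1.3   2.7]]
can [ 0.74048965 -0.15416487  0.15      ]
mug [0.76348714 0.09027554 0.09      ]
```

play_rows:
  rows:
    - {"slide":[-0.256,0.279,0],"delta_rot":[0,0,0],"fingers":-1}
    - {"slide":[-0.256,0.279,0],"delta_rot":[0,0,0],"fingers":-1}
    - {"slide":[-0.256,0.279,0],"delta_rot":[0,0,0],"fingers":-1}
    - {"slide":[-0.256,0.279,0],"delta_rot":[0,0,0],"fingers":-1}
    - {"slide":[-0.256,0.279,0],"delta_rot":[0,0,0],"fingers":-1}
    - {"slide":[-0.256,0.279,0],"delta_rot":[0,0,0],"fingers":-1}
    - {"slide":[-0.256,0.279,0],"delta_rot":[0,0,0],"fingers":-1}
    - {"slide":[-0.256,0.279,0],"delta_rot":[0,0,0],"fingers":-1}
  squeeze: 10

```text
time_s: 1.1
tcp_pos: [0.3824, -0.2515, 0.2266]
eef_rot: [-180.0, 0.0, -165.6]
contact_force: [1.8, -1.2, -0.3]
gripper_width: 0.0129
gripper_force: 0.0
```

play_rows:
  rows:
    - {"slide":[-0.256,0.279,0],"delta_rot":[0,0,0],"fingers":-1}
    - {"slide":[-0.256,0.279,0],"delta_rot":[0,0,0],"fingers":-1}
    - {"slide":[-0.256,0.279,0],"delta_rot":[0,0,0],"fingers":-1}
    - {"slide":[0,0,0],"delta_rot":[0,0,0.95],"fingers":-1}
    - {"slide":[0,0,0],"delta_rot":[0,0,0.95],"fingers":-1}
    - {"slide":[0,0,0],"delta_rot":[0,0,0.95],"fingers":-1}
    - {"slide":[0,0,0],"delta_rot":[0,0,0.95],"fingers":-1}
    - {"slide":[0,0,0],"delta_rot":[0,0,0.95],"fingers":-1}

```text
time_s: 2.1
tcp_pos: [0.4622, -0.103, 0.2263]
eef_rot: [-180.0, -0.0, 172.5]
contact_force: [0.1, -0.2, -0.5]
gripper_width: 0.0006
gripper_force: 0.0
```

```bash
python3 - <<'E'
from h import *
import pickle
s=r.get_state();c=r.capture("wrist")
for k in("time_s","tcp_pos","eef_rot","gripper_width"):print(s[k])
pickle.dump((s,c),open("w1.pkl","wb"));cv2.imwrite("pics/w1.png",c["image"]);print(c["T_tool_cam"])
E
```

```text
2.1
[ 0.46216827 -0.10303147  0.22629143]
[-1.79997584e+02 -3.42527437e-02  1.72456612e+02]
0.0005682234284689283
[[-1.10394389e-04 -9.67388206e-01 -2.53298336e-01  6.74152133e-02]
 [ 9.99999954e-01 -3.52383276e-05 -3.01246517e-04 -4.44900880e-04]
 [ 2.82496517e-04 -2.53298358e-01  9.67388165e-01 -1.57256450e-01]
 [ 0.00000000e+00  0.00000000e+00  0.00000000e+00  1.00000000e+00]]
```

View pics/w1.png

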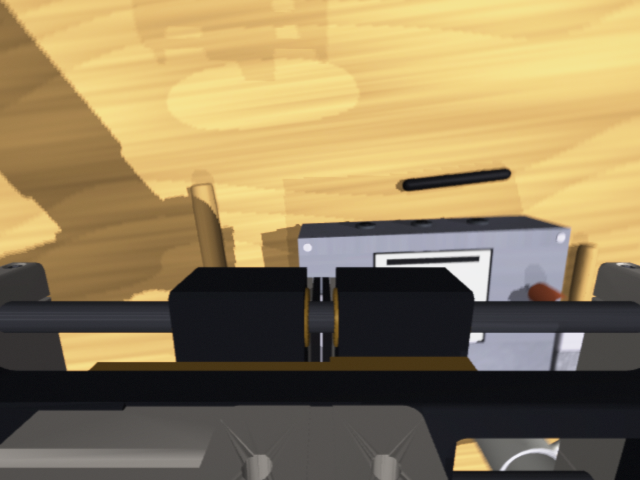

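The wrist view shows the box's top front corners at about (299,237) and (569,230). The cover's front corners are at (375,253) and (492,249), and the marker is ahead of the box.

```bash
cat > fit2.py <<'E'
from h import *
import pickle
from scipy.optimize import least_squares
s,c=pickle.load(open("w1.pkl","rb"));cs=pickle.load(open("c.pkl","rb"))["side"]
W=[atz(c,u,v,.075,s)[:2] for u,v in[(299,237),(569,230),(375,253),(492,249)]]
B=np.array([[-95,-130],[-95,130],[-78,-57],[-78,57]])/1000
W+= [atz(cs,u,v,.075)[:2] for u,v in[(226,228),(336,224),(238,254),(240,295),(294,250),(299,293)]]
B=np.vstack([B,np.array([[-95,130],[115,130],[-77,57],[-77,-57],[23,57],[23,-57]])/1000]);W=np.array(W)
def T(p,B=B):
    C,S=np.cos(p[2]),np.sin(p[2]);return B@np.array([[C,S],[-S,C]])+p[:2]
f=least_squares(lambda p:(T(p)-W).ravel(),[.5,0,0],loss='soft_l1',f_scale=.003)
print(f.x,np.degrees(f.x[2]));print(np.round((T(f.x)-W)*1000,1))
Ti=np.linalg.inv(c["T_tool_cam"]);p=Ti@[0,0,0,1];print("tcp px",c["fx"]*p[0]/p[2]+c["cx"],c["fy"]*p[1]/p[2]+c["cy"])
print(T(f.x,np.array([[-.056,0],[-.048,.032],[-.048,-.032],[.022,0]])))
E
python3 fit2.py
```

```text
[ 0.57227436 -0.00919298 -0.11964055] -6.8548985393169
[[-2.8 -1.8]
 [ 1.3  1.4]
 [-2.6 -1.8]
 [ 0.2 -0.6]
 [ 2.8 -6.5]
 [ 1.3  3.6]
 [-0.3  3.8]
 [-4.  -4.9]
 [-0.2  3.6]
 [ 3.4  0.8]]
tcp px 321.8909075573138 294.2767570632774
[[ 0.51667467 -0.00250908]
 [ 0.52843686  0.02830732]
 [ 0.52079812 -0.03523518]
 [ 0.5941171  -0.0118188 ]]
```

play_rows:
  rows:
    - {"slide":[-0.137,0.356,0],"delta_rot":[0,0,0],"fingers":-1}
    - {"slide":[-0.137,0.356,0],"delta_rot":[0,0,0],"fingers":-1}
    - {"slide":[0,0,0.3],"delta_rot":[0,0,0],"fingers":-1}
    - {"slide":[0,0,0.3],"delta_rot":[0,0,0],"fingers":-1}
    - {"slide":[0,0,0.27],"delta_rot":[0,0,0],"fingers":-1}
    - {"slide":[0,0,0],"delta_rot":[0,0,0],"fingers":-1}

```text
time_s: 2.9
tcp_pos: [0.5146, -0.0032, 0.0934]
eef_rot: [-179.8, -0.3, 172.6]
contact_force: [0.1, -0.9, 1.4]
gripper_width: 0.0004
gripper_force: 0.0
```

```bash
python3 - <<'E'
from h import *
import pickle
s=r.get_state();print(s["tcp_pos"],s["contact_force"])
c=r.capture("side");pickle.dump((s,c),open("s2.pkl","wb"))
cv2.imwrite("pics/s2.png",cv2.resize(c["image"][180:380,180:440],None,fx=3,fy=3,interpolation=cv2.INTER_CUBIC)[:600,:780])
E
```

```text
[ 0.51460395 -0.00318241  0.09343289] [ 0.06220793 -0.94017536  1.38594972]
```

View pics/s2.png

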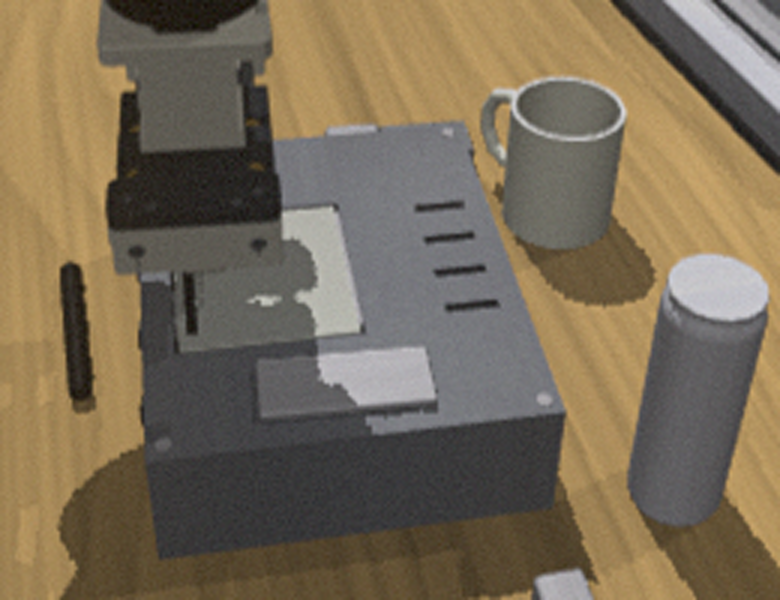

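The gripper is over the front half of the cover (front strip at about (190,300) in the crop), clear of the coupon, marker and can. Next I press.

play_rows:
  rows:
    - {"slide":[0,0,0.1],"delta_rot":[0,0,0],"fingers":-1}
    - {"slide":[0,0,0.04],"delta_rot":[0,0,0],"fingers":-1}
    - {"slide":[0,0,0],"delta_rot":[0,0,0],"fingers":-1}

```text
time_s: 3.32
tcp_pos: [0.5172, -0.0024, 0.0754]
eef_rot: [180.0, 0.0, 172.6]
contact_force: [-1.1, 0.5, 0.8]
gripper_width: 0.0003
gripper_force: 0.6
```

```bash
cat > fit3.py <<'E'
from h import *
import pickle
from scipy.optimize import least_squares
s,c=pickle.load(open("w1.pkl","rb"));_,cs=pickle.load(open("s2.pkl","rb"))
W=[atz(c,u,v,.075,s)[:2] for u,v in[(299,237),(569,230),(375,253),(492,249)]]
q=lambda x,y:(180+x/3,180+y/3)
W+=[atz(cs,*q(u,v),.075)[:2] for u,v in[(147,452),(563,412),(466,124),(177,351),(363,331),(337,206)]]
B=np.array([[-95,-130],[-95,130],[-78,-57],[-78,57],[-95,-130],[115,-130],[115,130],[-77,-57],[23,-57],[23,57]])/1000
W=np.array(W)
def T(p,B=B):
    C,S=np.cos(p[2]),np.sin(p[2]);return B@np.array([[C,S],[-S,C]])+p[:2]
f=least_squares(lambda p:(T(p)-W).ravel(),[.5,0,0],loss='soft_l1',f_scale=.003)
print(f.x,np.degrees(f.x[2]));print(np.round((T(f.x)-W)*1000,1))
print(T(f.x,np.array([[-.056,0],[-.048,.032],[-.048,-.032],[.022,0]])))
E
python3 fit3.py
```

```text
[ 0.57328084 -0.0060966  -0.10129416] -5.803728109438904
[[ 0.3 -0.7]
 [-0.2  3.1]
 [-0.7 -0.3]
 [ 0.   1.1]
 [-2.4 -4.2]
 [ 1.2 -1.8]
 [-1.3 -0.1]
 [ 0.   0.8]
 [ 1.  -1. ]
 [ 1.9  2.7]]
[[ 5.17567893e-01 -4.33822917e-04]
 [ 5.28762759e-01  3.05931810e-02]
 [ 5.22291013e-01 -3.30787634e-02]
 [ 5.95168075e-01 -8.32126339e-03]]
```

play_rows:
  rows:
    - {"slide":[0,0,0.03],"delta_rot":[0,0,0],"fingers":-1}
    - {"slide":[0,0,0.02],"delta_rot":[0,0,0],"fingers":-1}
    - {"slide":[0,0,0],"delta_rot":[0,0,0],"fingers":-1}

```text
time_s: 3.7
tcp_pos: [0.5175, -0.0024, 0.0683]
eef_rot: [180.0, 0.1, 172.6]
contact_force: [-2.0, 0.1, 10.1]
gripper_width: 0.0008
gripper_force: 5.0
```

play_rows:
  rows:
    - {"slide":[0,0,-0.15],"delta_rot":[0,0,0],"fingers":-1}
    - {"slide":[0.25,0,-0.25],"delta_rot":[0,0,0],"fingers":-1}
    - {"slide":[0.3,0,-0.25],"delta_rot":[0,0,0],"fingers":-1}
    - {"slide":[0,0,-0.25],"delta_rot":[0,0,0],"fingers":-1}
    - {"slide":[0,0,0],"delta_rot":[0,0,0],"fingers":-1}
    - {"slide":[0,0,0],"delta_rot":[0,0,0],"fingers":-1}
    - {"slide":[0,0,0],"delta_rot":[0,0,0],"fingers":-1}
    - {"slide":[0,0,0],"delta_rot":[0,0,0],"fingers":-1}

```text
time_s: 4.7
tcp_pos: [0.4348, 0.0079, 0.2016]
eef_rot: [-179.9, -0.1, 172.6]
contact_force: [0.3, -0.2, -0.1]
gripper_width: 0.0009
gripper_force: 0.0
```

play_rows:
  rows:
    - {"slide":[0,0,0],"delta_rot":[0,0,0],"fingers":-1}
    - {"slide":[0,0,0],"delta_rot":[0,0,0],"fingers":-1}
    - {"slide":[0,0,0],"delta_rot":[0,0,0],"fingers":-1}
    - {"slide":[0,0,0],"delta_rot":[0,0,0],"fingers":-1}
    - {"slide":[0,0,0],"delta_rot":[0,0,0],"fingers":-1}
    - {"slide":[0,0,0],"delta_rot":[0,0,0],"fingers":-1}

```text
time_s: 5.45
tcp_pos: [0.4351, 0.0082, 0.2026]
eef_rot: [180.0, 0.0, 172.6]
contact_force: [0.1, 0.5, 0.2]
gripper_width: 0.0002
gripper_force: 0.0
```

```bash
python3 - <<'E'
from h import *
import pickle
s=r.get_state();print(s["time_s"],s["tcp_pos"],s["contact_force"])
c=r.capture("side");w=r.capture("wrist");pickle.dump((s,c,w),open("s3.pkl","wb"))
a=cv2.resize(c["image"][170:370,190:390],(500,500),interpolation=cv2.INTER_CUBIC)
b=cv2.resize(w["image"],(300,225))
o=np.zeros((500,800,3),np.uint8);o[:,:500]=a;o[:225,500:]=b
cv2.imwrite("pics/s3.png",o)
E
```

```text
5.45 [0.43514195 0.00816279 0.202585  ] [0.14584814 0.51560751 0.24763965]
```

View pics/s3.png

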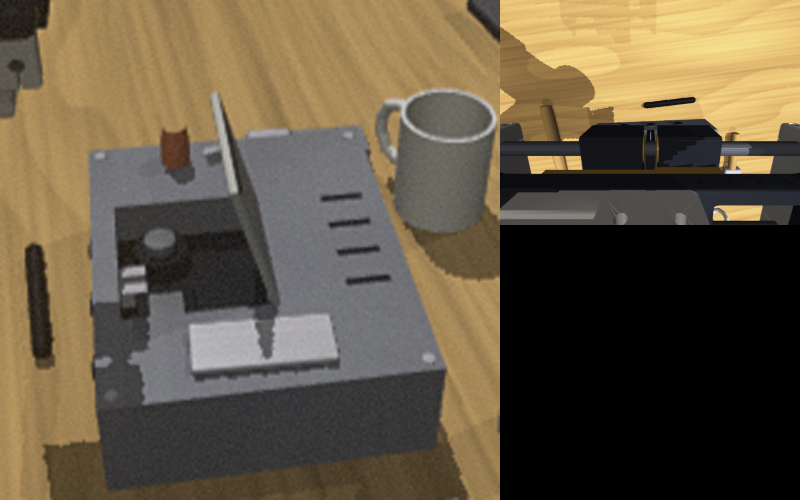

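The cover is open. The round button is the left one, with its cap at crop (160,238), and the square one is at right front.

```bash
python3 - <<'E'
from h import *
import pickle
s,c,w=pickle.load(open("s3.pkl","rb"))
p=atz(c,190+160/2.5,170+238/2.5,.06);print("cap",p)
yaw=np.radians(172.6);X=np.array([np.cos(yaw),np.sin(yaw)]);Y=np.array([np.sin(yaw),-np.cos(yaw)])
d=np.array([.5244,.027])-s["tcp_pos"][:2];print("units",d@X/.15,d@Y/.15)
E
```

```text
cap [0.52758614 0.03357744 0.06      ]
units -0.5739232371073326 0.20117573228721636
```

play_rows:
  rows:
    - {"slide":[-0.287,0.104,0],"delta_rot":[0,0,0],"fingers":-1}
    - {"slide":[-0.287,0.104,0],"delta_rot":[0,0,0],"fingers":-1}
    - {"slide":[0,0,0.3],"delta_rot":[0,0,0],"fingers":-1}
    - {"slide":[0,0,0.3],"delta_rot":[0,0,0],"fingers":-1}
    - {"slide":[0,0,0.2],"delta_rot":[0,0,0],"fingers":-1}
    - {"slide":[0,0,0.1],"delta_rot":[0,0,0],"fingers":-1}
    - {"slide":[0,0,0],"delta_rot":[0,0,0],"fingers":-1}

```text
time_s: 6.42
tcp_pos: [0.5243, 0.0279, 0.0671]
eef_rot: [-179.9, -0.1, 172.6]
contact_force: [0.3, 0.2, 0.3]
gripper_width: 0.0006
gripper_force: 0.0
```

play_rows:
  rows:
    - {"slide":[0,0,0.04],"delta_rot":[0,0,0],"fingers":-1}
    - {"slide":[0,0,0.027],"delta_rot":[0,0,0],"fingers":-1}
    - {"slide":[0,0,0.013],"delta_rot":[0,0,0],"fingers":-1}
    - {"slide":[0,0,0],"delta_rot":[0,0,0],"fingers":-1}

```text
time_s: 6.92
tcp_pos: [0.526, 0.0284, 0.0588]
eef_rot: [179.9, 0.2, 172.7]
contact_force: [-7.6, 0.9, 25.5]
gripper_width: 0.0004
gripper_force: 12.8
```

```bash
python3 - <<'E'
from h import *
import pickle
s=r.get_state();print(s["tcp_pos"],s["contact_force"],s["moment"])
c=r.capture("side");d=r.capture("scene");w=r.capture("wrist")
print(w["fx"])
a=cv2.resize(c["image"][140:350,190:400],(450,450),interpolation=cv2.INTER_CUBIC)
b=cv2.resize(d["image"][150:290,220:380],(350,306),interpolation=cv2.INTER_CUBIC)
o=np.zeros((570,800,3),np.uint8);o[:450,:450]=a;o[:306,450:]=b;o[306:,450:]=cv2.resize(w["image"],(350,264))
cv2.imwrite("pics/s4.png",o)
E
```

```text
[0.5259938  0.0284125  0.05880459] [-7.58724883  0.86333149 25.45911435] [ 0.28178266  2.81828602 -0.0201411 ]
332.4473964337793
```

View pics/s4.png

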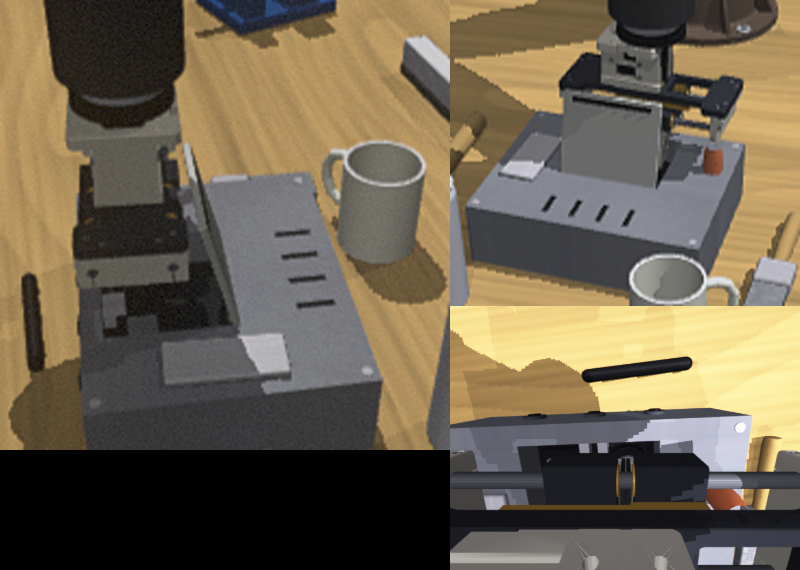

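play_rows:
  rows:
    - {"slide":[0,0,-0.018],"delta_rot":[0,0,0],"fingers":-1}
    - {"slide":[0,0,0],"delta_rot":[0,0,0],"fingers":-1}
    - {"slide":[0,0,0],"delta_rot":[0,0,0],"fingers":-1}

```text
time_s: 7.45
tcp_pos: [0.5258, 0.0284, 0.0592]
eef_rot: [179.9, 0.1, 172.6]
contact_force: [0.2, 0.7, 9.5]
gripper_width: 0.0001
gripper_force: 4.5
```

```bash
python3 -c "
from plant import r
s=r.get_state();print(s['tcp_pos'],s['contact_force'],s['moment'])"
```

```text
[0.52581907 0.0284347  0.05920461] [0.24411152 0.71704618 9.51624082] [ 0.22107821 -0.23128352  0.00090613]
```

play_rows:
  rows:
    - {"slide":[0,0,-0.014],"delta_rot":[0,0,0],"fingers":-1}
    - {"slide":[0,0,0],"delta_rot":[0,0,0],"fingers":-1}
    - {"slide":[0,0,0],"delta_rot":[0,0,0],"fingers":-1}

```text
time_s: 7.82
tcp_pos: [0.5248, 0.0281, 0.0603]
eef_rot: [180.0, 0.0, 172.6]
contact_force: [1.8, 0.8, 2.6]
gripper_width: 0.0004
gripper_force: 1.6
```

```bash
python3 -c "
from plant import r
s=r.get_state();print(s['tcp_pos'],s['contact_force'],s['moment'])"
```

```text
[0.52475009 0.02811652 0.06033018] [1.82924777 0.82080417 2.62986498] [ 0.31853198 -0.90189984  0.01191568]
```

play_rows:
  rows:
    - {"slide":[0,0,-0.35],"delta_rot":[0,0,0],"fingers":-1}
    - {"slide":[0,0,-0.35],"delta_rot":[0,0,0],"fingers":-1}
    - {"slide":[0,0,-0.35],"delta_rot":[0,0,0],"fingers":-1}
    - {"slide":[0,-0.1,0],"delta_rot":[0,0,0],"fingers":-1}
    - {"slide":[-0.24,-0.1,0],"delta_rot":[0,0,0],"fingers":-1}
    - {"slide":[-0.24,0,0],"delta_rot":[0,0,0],"fingers":-1}
    - {"slide":[0,0,0],"delta_rot":[0,0,0],"fingers":-1}
    - {"slide":[0,0,0],"delta_rot":[0,0,0],"fingers":-1}

```text
time_s: 8.82
tcp_pos: [0.5906, -0.0114, 0.2161]
eef_rot: [-179.9, -0.2, 172.6]
contact_force: [0.7, 0.3, -0.4]
gripper_width: 0.0005
gripper_force: 0.0
```

```bash
python3 - <<'E'
from h import *
import pickle
s=r.get_state();print(s["time_s"],s["tcp_pos"],s["eef_rot"],s["contact_force"])
w=r.capture("wrist");pickle.dump((s,w),open("w5.pkl","wb"))
cv2.imwrite("pics/w5.png",cv2.resize(w["image"][20:320,160:560],(800,600),interpolation=cv2.INTER_CUBIC))
E
```

```text
8.825 [ 0.59056164 -0.01136434  0.21610935] [-179.9488797    -0.20442698  172.55646429] [ 0.70922593  0.33209013 -0.35648866]
```

View pics/w5.png

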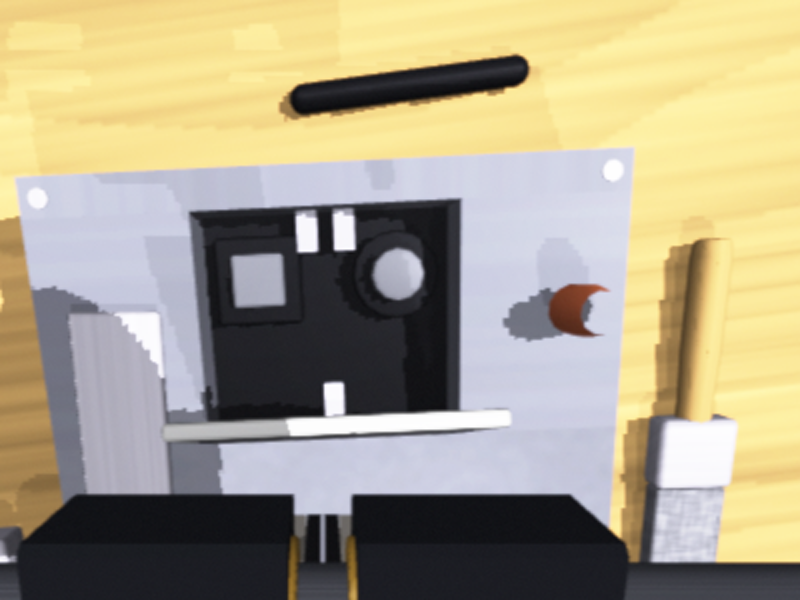

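The wrist view shows the round cap at crop (398,273), the square cap at (258,280), and two white latch tabs at (307,230) and (345,230) on the front wall. My finger's front inner corner may have met the right-hand tab.

```bash
python3 - <<'E'
from h import *
import pickle
from scipy.optimize import least_squares
s,w=pickle.load(open("w5.pkl","rb"))
f=lambda u,v,z:atz(w,160+u/2,20+v/2,z,s)[:2]
px=[(18,178),(633,149),(191,212),(461,199)]
B=np.array([[-95,-130],[-95,130],[-78,-58],[-78,58]])/1000
W=np.array([f(u,v,.075) for u,v in px])
def T(p,B=B):
    C,S=np.cos(p[2]),np.sin(p[2]);return B@np.array([[C,S],[-S,C]])+p[:2]
q=least_squares(lambda p:(T(p)-W).ravel(),[.5,0,0]).x
print(q,np.degrees(q[2]),np.round((T(q)-W)*1e3,1))
R=np.array([[np.cos(q[2]),-np.sin(q[2])],[np.sin(q[2]),np.cos(q[2])]])
for n,u,v,z in[("round",398,273,.06),("square",258,280,.06),("tabR",356,250,.06),("tabRf",355,210,.06),("tabL",297,253,.06)]:
    p=f(u,v,z);print(n,p,np.round((p-q[:2])@R*1e3,1))
i=np.linalg.inv(w["T_tool_cam"])
for Z in(0,-.02,-.04,-.06):
  for y in(.021,):
    p=i@[.0095,y,Z,1];print(Z,(w["fx"]*p[0]/p[2]+w["cx"]-160)*2,(w["fy"]*p[1]/p[2]+w["cy"]-20)*2)
E
```

```text
[ 0.57314724 -0.00469281 -0.08607548] -4.931761726929245 [[-0.3 -1.4]
 [-0.1  1.5]
 [ 0.1 -0.8]
 [ 0.4  0.7]]
round [0.52683035 0.03130784] [-49.2  31.9]
square [ 0.52161131 -0.03246681] [-49.  -32.1]
tabR [0.51436052 0.01349676] [-60.1  13.1]
tabRf [0.49732259 0.01505371] [-77.2  13.2]
tabL [ 0.51218967 -0.01313946] [-60.  -13.7]
0 407.5199044378628 513.3505276023735
-0.02 418.73875049745993 544.6649127945911
-0.04 433.3466117275018 585.4388204640594
-0.06 453.1523419171107 640.7211784602271
```

play_rows:
  rows:
    - {"slide":[0,0,0],"delta_rot":[0,0,-0.55],"fingers":-1}
    - {"slide":[0.214,0.132,0],"delta_rot":[0,0,0],"fingers":-1}
    - {"slide":[0.213,0.132,0],"delta_rot":[0,-1,0],"fingers":-1}
    - {"slide":[0.024,0,0.3],"delta_rot":[0,0,0],"fingers":-1}
    - {"slide":[0.024,0,0.3],"delta_rot":[0,0,0],"fingers":-1}
    - {"slide":[0.02,0,0.25],"delta_rot":[0,0,0],"fingers":-1}
    - {"slide":[0.008,0,0.1],"delta_rot":[0,0,0],"fingers":-1}
    - {"slide":[0,0,0],"delta_rot":[0,0,0],"fingers":-1}

```text
time_s: 9.88
tcp_pos: [0.53, 0.0335, 0.074]
eef_rot: [-179.9, 4.4, 175.1]
contact_force: [0.4, -0.9, 0.8]
gripper_width: 0.0001
gripper_force: 0.0
```

play_rows:
  rows:
    - {"slide":[0.004,0,0.06],"delta_rot":[0,0,0],"fingers":-1}
    - {"slide":[0.004,0,0.04],"delta_rot":[0,0,0],"fingers":-1}
    - {"slide":[0,0,0],"delta_rot":[0,0,0],"fingers":-1}

```text
time_s: 10.25
tcp_pos: [0.5323, 0.0342, 0.0603]
eef_rot: [180.0, 4.7, 175.1]
contact_force: [0.2, 0.7, 3.9]
gripper_width: 0.0004
gripper_force: 1.8
```

play_rows:
  rows:
    - {"slide":[0.001,0,0.013],"delta_rot":[0,0,0],"fingers":-1}
    - {"slide":[0,0,0],"delta_rot":[0,0,0],"fingers":-1}

```text
time_s: 10.5
tcp_pos: [0.5324, 0.0343, 0.0594]
eef_rot: [180.0, 4.7, 175.1]
contact_force: [-4.6, 2.2, 13.6]
gripper_width: 0.0003
gripper_force: 7.1
```

play_rows:
  rows:
    - {"slide":[0.001,0,0.013],"delta_rot":[0,0,0],"fingers":-1}
    - {"slide":[0,0,0],"delta_rot":[0,0,0],"fingers":-1}

```text
time_s: 10.75
tcp_pos: [0.5326, 0.0343, 0.0589]
eef_rot: [180.0, 4.7, 175.2]
contact_force: [-11.3, 1.8, 30.1]
gripper_width: 0.0007
gripper_force: 15.4
```

```bash
python3 -c "
from plant import r
s=r.get_state();print(s['tcp_pos'],s['contact_force'],s['moment'])"
```

```text
[0.53259276 0.03425493 0.05890704] [-11.29615783   1.82878416  30.10306902] [9.95924252e-01 3.74238945e+00 8.58518162e-04]
```

```bash
python3 - <<'E'
from h import *
import pickle
_,c3,_=pickle.load(open("s3.pkl","rb"));_,w5=pickle.load(open("w5.pkl","rb"))
c=r.capture("side");d=r.capture("scene")
def z(i,y0,y1,x0,x1,b=1.6):
    return np.clip(cv2.resize(i[y0:y1,x0:x1],(400,300),interpolation=cv2.INTER_CUBIC)*b,0,255).astype(np.uint8)
o=np.vstack([np.hstack([z(w5["image"],110,200,240,360,2.2),z(c3["image"],240,312,224,320)]),
 np.hstack([z(c["image"],200,320,210,370),z(d["image"],150,246,240,368)])])
cv2.imwrite("pics/m6.png",o)
E
```

```text
(no output)
```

View pics/m6.png

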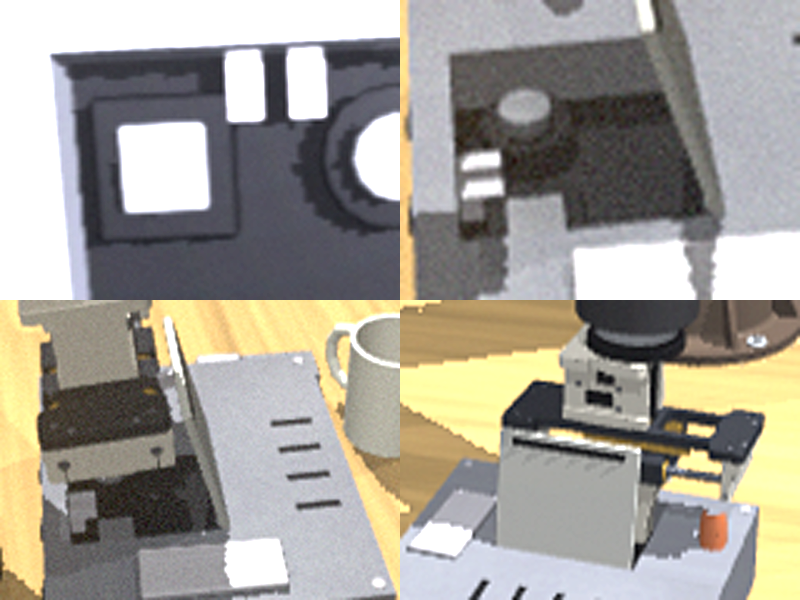

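The round cap stands proud of its housing in the top-right crop. In the bottom-right crop a finger is visible beyond the cover's edge at about (650,510), so I'll check whether the finger meets the cavity wall.

```bash
python3 - <<'E'
from h import *
import pickle
cs=pickle.load(open("c.pkl","rb"))
c=cs["scene"]
def P(X):
    p=np.array(c["R"])@X+c["t"];return np.array([(c["fx"]*p[0]/p[2]+c["cx"]-240)*3.125+400,(c["fy"]*p[1]/p[2]+c["cy"]-150)*3.125+300]).round()
q=[.57315,-.00469,-.0861]
def b(x,y,z):
    C,S=np.cos(q[2]),np.sin(q[2]);return np.array([q[0]+C*x/1e3-S*y/1e3,q[1]+S*x/1e3+C*y/1e3,z/1e3])
for n,a in dict(cavRL=(24,58,75),cavFL=(-78,58,75),hingeL=(22,56,72),cornerRL=(115,130,75),cornerFL=(-95,130,75)).items():print(n,P(b(*a)))
s=r.get_state();Rt=Ro.from_euler('xyz',s["eef_rot"],degrees=True).as_matrix()
for x in(-.0095,.0095):
  for y in(0,.021):
    for z in(0,-.016,-.04,-.066):print(x,y,z,P(s["tcp_pos"]+Rt@[x,y,z]))
E
```

```text
cavRL [630. 570.]
cavFL [666. 502.]
hingeL [628. 572.]
cornerRL [690. 657.]
cornerFL [757. 505.]
-0.0095 0 0 [624. 542.]
-0.0095 0 -0.016 [625. 524.]
-0.0095 0 -0.04 [626. 498.]
-0.0095 0 -0.066 [626. 468.]
-0.0095 0.021 0 [649. 546.]
-0.0095 0.021 -0.016 [650. 528.]
-0.0095 0.021 -0.04 [651. 502.]
-0.0095 0.021 -0.066 [652. 472.]
0.0095 0 0 [631. 531.]
0.0095 0 -0.016 [632. 513.]
0.0095 0 -0.04 [632. 487.]
0.0095 0 -0.066 [633. 458.]
0.0095 0.021 0 [656. 535.]
0.0095 0.021 -0.016 [656. 518.]
0.0095 0.021 -0.04 [658. 491.]
0.0095 0.021 -0.066 [659. 462.]
```

```bash
python3 - <<'E'
from h import *
d=r.capture("scene")
a=cv2.resize(d["image"][180:240,300:380],(800,600),interpolation=cv2.INTER_CUBIC)
cv2.imwrite("pics/m7.png",np.clip(a*1.4,0,255).astype(np.uint8))
E
```

```text
(no output)
```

View pics/m7.png

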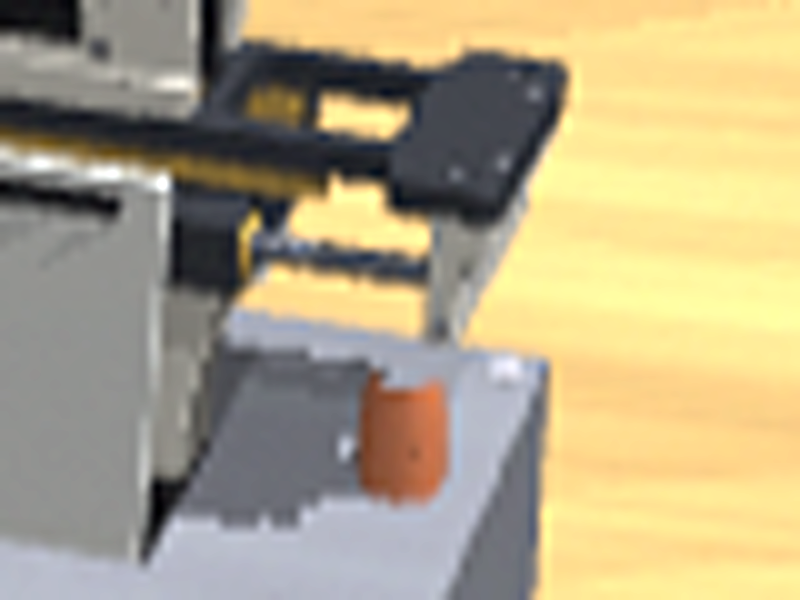

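Reading the contact moments, both hard contacts at about 59 mm fall on the ring around the round cap (12 to 20 mm from its centre). The housing rim stops the flat 42 mm shut fingertips, so I'll tilt the tool and press the cap with one fingertip corner. First I check the clearances.

```bash
cat > g.py <<'E'
from h import *
import pickle,sys
s,w=pickle.load(open("w5.pkl","rb"))
q=np.array([.57315,-.00469,-.0861]);C,S=np.cos(q[2]),np.sin(q[2])
Rb=np.array([[C,-S,0],[S,C,0],[0,0,1]]);ob=np.array([q[0],q[1],0])
tob=lambda p:(p-ob)@Rb*1e3
for n,u,v,z in[("nozR",605,312,.107),("nozL",550,310,.107),("nozNear",575,285,.107),("nozfar",575,336,.107)]:
    print(n,tob(atz(w,160+u/2,20+v/2,z,s)).round())
for ty,rx,dy in[(25,15,7),(20,15,7),(15,15,7),(30,15,7),(25,12,8)]:
    # box-aligned tool then tilt -ty about y, then rx about x
    R0=np.diag([-1.,1,-1])
    R=R0@Ro.from_euler('y',-ty,degrees=True).as_matrix()@Ro.from_euler('x',rx,degrees=True).as_matrix()
    corner=np.array([9.5,21,0]);tgt=np.array([-49-0,32+dy,54.5]);t=tgt-R@corner
    g=np.array([[x,y,z] for x in(-39,39) for y in(-96.5,96.5) for z in(-53,)])
    print(ty,rx,"tcp",t.round(1),"z ends",(t+g@R.T).round().tolist())
    e=np.array([[9.5,-21,0],[-9.5,21,0],[-9.5,-21,0],[-9.5,21,-25],[9.5,21,-25]]);print("  tips",(t+e@R.T).round(1).tolist())
    # min height of tip face outside cap radius but within 20
    X,Y=np.meshgrid(np.linspace(-9.5,9.5,39),np.linspace(-21,21,85));P=t+np.c_[X.ravel(),Y.ravel(),0*X.ravel()]@R.T
    d=np.hypot(P[:,0]+49,P[:,1]-32);m=(d>12)&(d<21);print("  ring min z",P[m,2].min().round(1), "cap-in lowest",P[:,2].min().round(1))
E
python3 g.py
```

```text
nozR [-31. 108. 107.]
nozL [-33.  86. 107.]
nozNear [-42.  95. 107.]
nozfar [-22.  96. 107.]
25 15 tcp [-42.7  18.7  63.4] z ends [[-40.0, -61.0, 149.0], [-18.0, 126.0, 104.0], [-110.0, -61.0, 116.0], [-89.0, 126.0, 71.0]]
  tips [[-53.6, -1.6, 64.4], [-31.8, 39.0, 62.5], [-36.4, -1.6, 72.4], [-42.0, 45.5, 84.4], [-59.2, 45.5, 76.4]]
  ring min z 59.1 cap-in lowest 54.5
20 15 tcp [-41.9  18.7  62.9] z ends [[-31.0, -61.0, 148.0], [-14.0, 126.0, 101.0], [-105.0, -61.0, 121.0], [-88.0, 126.0, 74.0]]
  tips [[-52.7, -1.6, 64.7], [-31.1, 39.0, 61.0], [-34.9, -1.6, 71.2], [-39.4, 45.5, 83.7], [-57.3, 45.5, 77.2]]
  ring min z 58.1 cap-in lowest 54.5
15 15 tcp [-41.2  18.7  62.2] z ends [[-23.0, -61.0, 146.0], [-10.0, 126.0, 98.0], [-99.0, -61.0, 126.0], [-86.0, 126.0, 77.0]]
  tips [[-51.8, -1.6, 65.0], [-30.6, 39.0, 59.4], [-33.5, -1.6, 69.9], [-36.9, 45.5, 82.7], [-55.2, 45.5, 77.8]]
  ring min z 57.2 cap-in lowest 54.5
30 15 tcp [-43.5  18.7  64. ] z ends [[-48.0, -61.0, 149.0], [-23.0, 126.0, 106.0], [-115.0, -61.0, 110.0], [-90.0, 126.0, 67.0]]
  tips [[-54.4, -1.6, 63.9], [-32.5, 39.0, 64.0], [-38.0, -1.6, 73.4], [-44.6, 45.5, 84.9], [-61.1, 45.5, 75.4]]
  ring min z 58.9 cap-in lowest 54.5
25 12 tcp [-42.2  19.5  62.5] z ends [[-37.0, -64.0, 144.0], [-20.0, 125.0, 108.0], [-108.0, -64.0, 111.0], [-91.0, 125.0, 75.0]]
  tips [[-52.7, -1.1, 62.4], [-31.8, 40.0, 62.5], [-35.5, -1.1, 70.4], [-42.1, 45.2, 84.7], [-59.3, 45.2, 76.7]]
  ring min z 58.4 cap-in lowest 54.5
```

play_rows:
  rows:
    - {"slide":[0,0,-0.3],"delta_rot":[0,0,0],"fingers":-1}
    - {"slide":[0,0,-0.35],"delta_rot":[0,0,0],"fingers":-1}
    - {"slide":[0,0,-0.4],"delta_rot":[0,0,0],"fingers":-1}
    - {"slide":[0,0,0],"delta_rot":[0,1,0],"fingers":-1}
    - {"slide":[0,0,0],"delta_rot":[0,0,-1],"fingers":1}
    - {"slide":[0,0,0],"delta_rot":[0,0,-1],"fingers":1}
    - {"slide":[0,0,0],"delta_rot":[0,0,-1],"fingers":1}
    - {"slide":[0,0,0],"delta_rot":[0,0,-1],"fingers":1}

```text
time_s: 11.9
tcp_pos: [0.5186, 0.0347, 0.2127]
eef_rot: [180.0, -0.1, -166.4]
contact_force: [0.4, 0.4, -0.1]
gripper_width: 0.0348
gripper_force: 0.0
```

play_rows:
  rows:
    - {"slide":[0,0,0],"delta_rot":[0,0,-1],"fingers":1}
    - {"slide":[0,0,0],"delta_rot":[0,0,-1],"fingers":1}
    - {"slide":[0,0,0],"delta_rot":[0,0,-1],"fingers":1}
    - {"slide":[0,0,0],"delta_rot":[0,0,-1],"fingers":1}
    - {"slide":[0,0,0],"delta_rot":[0,0,-1],"fingers":1}
    - {"slide":[0,0,0],"delta_rot":[0,0,-1],"fingers":1}
    - {"slide":[0,0,0],"delta_rot":[0,0,-1],"fingers":1}
    - {"slide":[0,0,0],"delta_rot":[0,0,-1],"fingers":1}

```text
time_s: 12.9
tcp_pos: [0.5186, 0.0347, 0.2127]
eef_rot: [180.0, -0.0, -129.7]
contact_force: [0.0, -0.0, -0.2]
gripper_width: 0.0878
gripper_force: 0.0
```

play_rows:
  rows:
    - {"slide":[0,0,0],"delta_rot":[0,0,-1],"fingers":1}
    - {"slide":[0,0,0],"delta_rot":[0,0,-1],"fingers":1}
    - {"slide":[0,0,0],"delta_rot":[0,0,-1],"fingers":1}
    - {"slide":[0,0,0],"delta_rot":[0,0,-1],"fingers":1}
    - {"slide":[0,0,0],"delta_rot":[0,0,-1],"fingers":1}
    - {"slide":[0,0,0],"delta_rot":[0,0,-1],"fingers":1}
    - {"slide":[0,0,0],"delta_rot":[0,0,-1],"fingers":1}
    - {"slide":[0,0,0],"delta_rot":[0,0,-0.6],"fingers":1}

```text
time_s: 13.9
tcp_pos: [0.5186, 0.0347, 0.2127]
eef_rot: [179.9, -0.0, -94.9]
contact_force: [-0.1, -0.1, 0.4]
gripper_width: 0.0878
gripper_force: 0.0
```

play_rows:
  rows:
    - {"slide":[0.016,0.267,0],"delta_rot":[0,0,0],"fingers":1}
    - {"slide":[0,0,0],"delta_rot":[1,0,0],"fingers":1}
    - {"slide":[0,0,0],"delta_rot":[1,0,0],"fingers":1}
    - {"slide":[0,0,0],"delta_rot":[1,0,0],"fingers":1}
    - {"slide":[0,0,0],"delta_rot":[0,0,0],"fingers":1}
    - {"slide":[0,0,0],"delta_rot":[0,0,0],"fingers":1}

```text
time_s: 14.65
tcp_pos: [0.4792, 0.0363, 0.2133]
eef_rot: [-166.3, 0.0, -95.0]
contact_force: [0.6, 0.4, 0.1]
gripper_width: 0.0875
gripper_force: 0.0
```

```bash
cat > tip.py <<'E'
from h import *
s=r.get_state();q=np.array([.57315,-.00469,-.0861]);C,S=np.cos(q[2]),np.sin(q[2])
Rb=np.array([[C,-S,0],[S,C,0],[0,0,1]]);ob=np.array([q[0],q[1],0])
Rt=Ro.from_euler('xyz',s["eef_rot"],degrees=True).as_matrix()
for n,p in dict(edge=[0,-.0438,0],back=[0,-.065,0],front=[0,.065,0]).items():print(n,((s["tcp_pos"]+Rt@p-ob)@Rb*1e3).round(1))
print(s["joints"].round(1),"box -> tool unit x,y,z per mm of box axes\n",(Rt.T@Rb/150).round(5))
E
python3 tip.py
```

```text
edge [-54.6  32.7 223.7]
back [-34.   32.6 228.7]
front [-160.3   32.8  197.9]
[ 35.   -6.4 -39.   11.9 -47.5 -47.3] box -> tool unit x,y,z per mm of box axes
 [[-1.00e-05 -6.67e-03 -0.00e+00]
 [-6.48e-03  1.00e-05 -1.58e-03]
 [ 1.58e-03 -0.00e+00 -6.48e-03]]
```

play_rows:
  rows:
    - {"slide":[0.005,0.082,0.336],"delta_rot":[0,0,0],"fingers":1}
    - {"slide":[0,0.082,0.336],"delta_rot":[0,0,0],"fingers":1}
    - {"slide":[0,0.082,0.336],"delta_rot":[0,0,0],"fingers":1}
    - {"slide":[0,0,0],"delta_rot":[0,0,0],"fingers":1}
    - {"slide":[0,0,0],"delta_rot":[0,0,0],"fingers":1}

```text
time_s: 15.28
tcp_pos: [0.4805, 0.035, 0.0585]
eef_rot: [-166.2, -0.1, -95.1]
contact_force: [0.0, -0.3, 0.4]
gripper_width: 0.0877
gripper_force: 0.0
```

```bash
python3 tip.py
```

```text
edge [-53.2  31.5  68.9]
back [-32.6  31.4  74. ]
front [-158.9   31.8   43. ]
[ 32.    6.  -56.7  27.6 -18.2 -62.7] box -> tool unit x,y,z per mm of box axes
 [[-2.00e-05 -6.67e-03  1.00e-05]
 [-6.47e-03  2.00e-05 -1.59e-03]
 [ 1.59e-03 -1.00e-05 -6.47e-03]]
```

play_rows:
  rows:
    - {"slide":[0,-0.063,-0.259],"delta_rot":[0,0,0],"fingers":0.36}
    - {"slide":[0,-0.075,0.018],"delta_rot":[0,0,0],"fingers":0.36}
    - {"slide":[0,0,0],"delta_rot":[0,0,0],"fingers":0.36}
    - {"slide":[0,0,0],"delta_rot":[0,0,0],"fingers":0.36}
    - {"slide":[0,0,0],"delta_rot":[0,0,0],"fingers":0.36}

```text
time_s: 15.9
tcp_pos: [0.4899, 0.0338, 0.0969]
eef_rot: [-166.3, -0.0, -95.1]
contact_force: [-0.4, -1.0, 0.4]
gripper_width: 0.0598
gripper_force: 0.0
```

```bash
sed -i 's/-.0438,0\]/-s["gripper_width"]\/2,0]/;s/-.065,0\]/-s["gripper_width"]\/2-.021,0]/' tip.py; python3 tip.py
```

```text
edge [-57.2  31.2 104. ]
back [-36.8  31.1 108.9]
front [-149.4   31.4   81.5]
[ 32.8   3.2 -50.2  18.7 -27.  -53.8] box -> tool unit x,y,z per mm of box axes
 [[-1.00e-05 -6.67e-03  1.00e-05]
 [-6.48e-03  1.00e-05 -1.58e-03]
 [ 1.58e-03 -1.00e-05 -6.48e-03]]
```

play_rows:
  rows:
    - {"slide":[-0.005,-0.014,0.003],"delta_rot":[0,0,0],"fingers":0.36}
    - {"slide":[0,0.044,0.18],"delta_rot":[0,0,0],"fingers":0.36}
    - {"slide":[0,0.022,0.092],"delta_rot":[0,0,0],"fingers":0.36}
    - {"slide":[0,0,0],"delta_rot":[0,0,0],"fingers":0.36}
    - {"slide":[0,0,0],"delta_rot":[0,0,0],"fingers":0.36}

```text
time_s: 16.52
tcp_pos: [0.4928, 0.0346, 0.0557]
eef_rot: [-166.3, -0.0, -95.1]
contact_force: [-0.7, -1.4, 2.1]
gripper_width: 0.0593
gripper_force: 0.9
```

```bash
python3 tip.py
```

```text
edge [-54.6  32.2  62.7]
back [-34.2  32.1  67.7]
front [-146.6   32.4   40.2]
[ 30.9   7.5 -55.3  27.1 -17.9 -61.2] box -> tool unit x,y,z per mm of box axes
 [[-2.00e-05 -6.67e-03  0.00e+00]
 [-6.48e-03  1.00e-05 -1.58e-03]
 [ 1.58e-03 -1.00e-05 -6.48e-03]]
```

play_rows:
  rows:
    - {"slide":[0,0.005,0.02],"delta_rot":[0,0,0],"fingers":0.36}
    - {"slide":[0,0,0],"delta_rot":[0,0,0],"fingers":0.36}

```text
time_s: 16.77
tcp_pos: [0.4932, 0.035, 0.0528]
eef_rot: [-166.2, 0.0, -95.0]
contact_force: [-0.6, -2.0, 2.8]
gripper_width: 0.0596
gripper_force: 1.7
```

play_rows:
  rows:
    - {"slide":[0,0.004,0.015],"delta_rot":[0,0,0],"fingers":0.36}
    - {"slide":[0,0,0],"delta_rot":[0,0,0],"fingers":0.36}

```text
time_s: 17.02
tcp_pos: [0.4935, 0.035, 0.0513]
eef_rot: [-166.1, 0.0, -95.0]
contact_force: [-7.7, -1.5, 19.5]
gripper_width: 0.0596
gripper_force: 9.5
```

```bash
python3 tip.py; python3 -c "
from plant import r
s=r.get_state();print(s['contact_force'],s['moment'])"
```

```text
edge [-53.9  32.6  58.4]
back [-33.5  32.5  63.4]
front [-145.9   32.8   35.7]
[ 30.4   7.9 -56.3  29.3 -16.4 -63. ] box -> tool unit x,y,z per mm of box axes
 [[-1.00e-05 -6.67e-03 -0.00e+00]
 [-6.47e-03  1.00e-05 -1.60e-03]
 [ 1.60e-03  0.00e+00 -6.47e-03]]
[-7.72799732 -1.45826401 19.54196806] [-0.73715019  1.50221179 -0.28715065]
```

play_rows:
  rows:
    - {"slide":[0,-0.004,-0.015],"delta_rot":[0,0,0],"fingers":0.36}
    - {"slide":[0,0,0],"delta_rot":[0,0,0],"fingers":0.36}
    - {"slide":[0,0,0],"delta_rot":[0,0,0],"fingers":0.36}

```text
time_s: 17.4
tcp_pos: [0.4931, 0.035, 0.0525]
eef_rot: [-166.2, 0.0, -95.0]
contact_force: [1.2, -2.0, 3.9]
gripper_width: 0.0597
gripper_force: 1.7
```

play_rows:
  rows:
    - {"slide":[0,-0.003,-0.013],"delta_rot":[0,0,0],"fingers":0.36}
    - {"slide":[0,0,0],"delta_rot":[0,0,0],"fingers":0.36}
    - {"slide":[0,0,0],"delta_rot":[0,0,0],"fingers":0.36}

```text
time_s: 17.77
tcp_pos: [0.4929, 0.0351, 0.0543]
eef_rot: [-166.2, 0.0, -95.0]
contact_force: [1.9, -1.0, 2.3]
gripper_width: 0.0596
gripper_force: 1.2
```

play_rows:
  rows:
    - {"slide":[0,-0.003,-0.013],"delta_rot":[0,0,0],"fingers":0.36}
    - {"slide":[0,0,0],"delta_rot":[0,0,0],"fingers":0.36}
    - {"slide":[0,0,0],"delta_rot":[0,0,0],"fingers":0.36}

```text
time_s: 18.15
tcp_pos: [0.4927, 0.035, 0.0563]
eef_rot: [-166.3, 0.0, -95.0]
contact_force: [1.2, 0.4, 1.6]
gripper_width: 0.0599
gripper_force: 0.7
```

play_rows:
  rows:
    - {"slide":[0,-0.003,-0.013],"delta_rot":[0,0,0],"fingers":0.36}
    - {"slide":[0,0,0],"delta_rot":[0,0,0],"fingers":0.36}
    - {"slide":[0,0,0],"delta_rot":[0,0,0],"fingers":0.36}

```text
time_s: 18.52
tcp_pos: [0.4924, 0.0347, 0.0581]
eef_rot: [-166.3, -0.0, -95.1]
contact_force: [1.2, 0.3, -0.4]
gripper_width: 0.0596
gripper_force: 0.0
```

The slow release shows a soft spring over about 5 mm above each hard stop. So the round button reached bottom and is now back up: my zero was a few millimetres off, and the housing was not in the way. Next I retract, turn back and shut the cover from behind.

play_rows:
  rows:
    - {"slide":[0,-0.08,-0.33],"delta_rot":[0,0,0],"fingers":0.36}
    - {"slide":[0,-0.08,-0.33],"delta_rot":[0,0,0],"fingers":0.36}
    - {"slide":[0,-0.08,-0.33],"delta_rot":[0,0,0],"fingers":-1}
    - {"slide":[0,-0.05,-0.2],"delta_rot":[-1,0,0],"fingers":-1}
    - {"slide":[0,0,0],"delta_rot":[-1,0,0],"fingers":-1}
    - {"slide":[0,0,0],"delta_rot":[-1,0,0],"fingers":-1}
    - {"slide":[0,0,0],"delta_rot":[0,0,1],"fingers":-1}
    - {"slide":[0,0,0],"delta_rot":[0,0,1],"fingers":-1}

```text
time_s: 19.52
tcp_pos: [0.4925, 0.0347, 0.2414]
eef_rot: [179.9, -0.0, -104.4]
contact_force: [1.3, -0.5, 0.2]
gripper_width: 0.0053
gripper_force: 0.0
```

play_rows:
  rows:
    - {"slide":[0,0,0],"delta_rot":[0,0,1],"fingers":-1}
    - {"slide":[0,0,0],"delta_rot":[0,0,1],"fingers":-1}
    - {"slide":[0,0,0],"delta_rot":[0,0,1],"fingers":-1}
    - {"slide":[0,0,0],"delta_rot":[0,0,1],"fingers":-1}
    - {"slide":[0,0,0],"delta_rot":[0,0,1],"fingers":-1}
    - {"slide":[0,0,0],"delta_rot":[0,0,1],"fingers":-1}
    - {"slide":[0,0,0],"delta_rot":[0,0,1],"fingers":-1}
    - {"slide":[0,0,0],"delta_rot":[0,0,1],"fingers":-1}

```text
time_s: 20.52
tcp_pos: [0.4922, 0.0348, 0.2417]
eef_rot: [180.0, -0.0, -141.0]
contact_force: [-0.4, 0.2, 0.1]
gripper_width: 0.0008
gripper_force: 0.0
```

play_rows:
  rows:
    - {"slide":[0,0,0],"delta_rot":[0,0,1],"fingers":-1}
    - {"slide":[0,0,0],"delta_rot":[0,0,1],"fingers":-1}
    - {"slide":[0,0,0],"delta_rot":[0,0,1],"fingers":-1}
    - {"slide":[0,0,0],"delta_rot":[0,0,1],"fingers":-1}
    - {"slide":[0,0,0],"delta_rot":[0,0,1],"fingers":-1}
    - {"slide":[0,0,0],"delta_rot":[0,0,1],"fingers":-1}
    - {"slide":[0,0,0],"delta_rot":[0,0,1],"fingers":-1}
    - {"slide":[0,0,0],"delta_rot":[0,0,1],"fingers":-1}

```text
time_s: 21.52
tcp_pos: [0.4922, 0.0348, 0.2417]
eef_rot: [-180.0, -0.0, -177.7]
contact_force: [-0.6, -1.3, 0.5]
gripper_width: 0.0005
gripper_force: 0.0
```

play_rows:
  rows:
    - {"slide":[0,0,0],"delta_rot":[0,0,1],"fingers":-1}
    - {"slide":[0,0,0],"delta_rot":[0,0,0.6],"fingers":-1}
    - {"slide":[0,0,0],"delta_rot":[0,0,0],"fingers":-1}
    - {"slide":[0,0,0],"delta_rot":[0,0,0],"fingers":-1}

```text
time_s: 22.02
tcp_pos: [0.4924, 0.0348, 0.2419]
eef_rot: [-180.0, -0.0, 175.2]
contact_force: [-0.1, -0.0, 0.2]
gripper_width: 0.0003
gripper_force: 0.0
```

```bash
cat > wp.py <<'E'
from h import *
s=r.get_state();q=np.array([.57315,-.00469,-.0861]);C,S=np.cos(q[2]),np.sin(q[2])
Rb=np.array([[C,-S,0],[S,C,0],[0,0,1]]);ob=np.array([q[0],q[1],0])
Rt=Ro.from_euler('xyz',s["eef_rot"],degrees=True).as_matrix()
p=(s["tcp_pos"]-ob)@Rb*1e3;print("tcp box",p.round(1))
for w in [(-20,0,218),(40,0,218),(40,0,160),(15,0,154),(-8,0,146),(-26,0,133),(-40,0,116),(-49,0,96),(-53,0,84),(-54,0,78)]:
    d=(np.array(w)-p)/150;print(w,(Rt.T@Rb@d).round(3));p=np.array(w)
E
python3 wp.py
```

```text
tcp box [-83.9  32.4 241.9]
(-20, 0, 218) [-0.426 -0.217  0.159]
(40, 0, 218) [-0.4   -0.001 -0.   ]
(40, 0, 160) [-0.     0.     0.387]
(15, 0, 154) [0.167 0.    0.04 ]
(-8, 0, 146) [0.153 0.    0.053]
(-26, 0, 133) [0.12  0.    0.087]
(-40, 0, 116) [0.093 0.    0.113]
(-49, 0, 96) [0.06  0.    0.133]
(-53, 0, 84) [0.027 0.    0.08 ]
(-54, 0, 78) [0.007 0.    0.04 ]
```

play_rows:
  rows:
    - {"slide":[-0.29,-0.11,0],"delta_rot":[0,0,0],"fingers":-1}
    - {"slide":[-0.29,-0.107,0],"delta_rot":[0,0,0],"fingers":-1}
    - {"slide":[-0.28,0,0],"delta_rot":[0,0,0],"fingers":-1}
    - {"slide":[0,0,0.28],"delta_rot":[0,0,0],"fingers":-1}
    - {"slide":[0,0,0.27],"delta_rot":[0,0,0],"fingers":-1}
    - {"slide":[0,0,0],"delta_rot":[0,0,0],"fingers":-1}
    - {"slide":[0,0,0],"delta_rot":[0,0,0],"fingers":-1}

```text
time_s: 22.9
tcp_pos: [0.6192, -0.0085, 0.1611]
eef_rot: [-180.0, 0.1, 175.2]
contact_force: [0.0, 0.1, 1.1]
gripper_width: 0.0004
gripper_force: 0.0
```

```bash
python3 wp.py|head -1
```

```text
tcp box [ 46.2   0.2 161.1]
```

play_rows:
  rows:
    - {"slide":[0.2,0,0.047],"delta_rot":[0,0,0],"fingers":-1}
    - {"slide":[0.08,0,0.027],"delta_rot":[0,0,0],"fingers":-1}
    - {"slide":[0.08,0,0.027],"delta_rot":[0,0,0],"fingers":-1}
    - {"slide":[0.06,0,0.043],"delta_rot":[0,0,0],"fingers":-1}
    - {"slide":[0.06,0,0.043],"delta_rot":[0,0,0],"fingers":-1}
    - {"slide":[0.047,0,0.057],"delta_rot":[0,0,0],"fingers":-1}
    - {"slide":[0.047,0,0.057],"delta_rot":[0,0,0],"fingers":-1}
    - {"slide":[0,0,0],"delta_rot":[0,0,0],"fingers":-1}

```text
time_s: 23.9
tcp_pos: [0.5314, -0.0013, 0.1134]
eef_rot: [-180.0, -0.1, 175.1]
contact_force: [-0.4, -0.3, 0.7]
gripper_width: 0.0007
gripper_force: 0.5
```

```bash
python3 wp.py|head -1;python3 - <<'E'
from h import *
c=r.capture("side");d=r.capture("scene")
f=lambda i:cv2.resize(i,(400,400),interpolation=cv2.INTER_CUBIC)
cv2.imwrite("pics/m9.png",np.hstack([f(c["image"][150:340,190:380]),f(d["image"][150:290,230:370])]))
E
```

```text
tcp box [-41.9  -0.3 113.4]
```

View pics/m9.png

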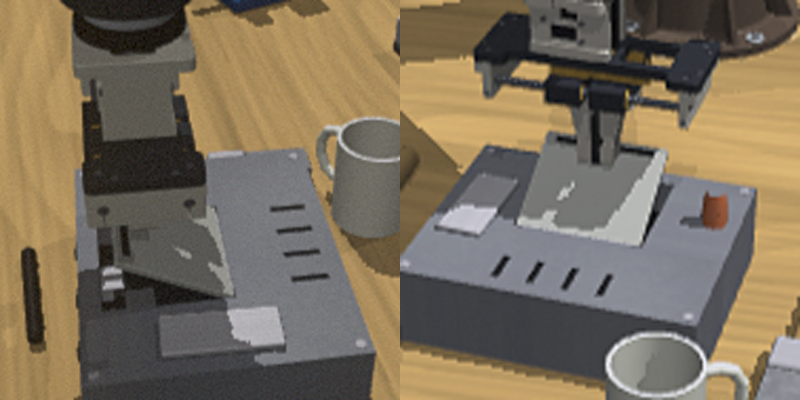

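The fingertips rest on the outer face of the cover, now about 30° open: its lower edge runs to (225,290) in the side view. The nozzle and the coupon are in place. I keep following the arc down and press.

play_rows:
  rows:
    - {"slide":[0.025,0,0.06],"delta_rot":[0,0,0],"fingers":-1}
    - {"slide":[0.025,0,0.06],"delta_rot":[0,0,0],"fingers":-1}
    - {"slide":[0.02,0,0.06],"delta_rot":[0,0,0],"fingers":-1}
    - {"slide":[0.01,0,0.05],"delta_rot":[0,0,0],"fingers":-1}
    - {"slide":[0,0,0.03],"delta_rot":[0,0,0],"fingers":-1}
    - {"slide":[0,0,0.02],"delta_rot":[0,0,0],"fingers":-1}
    - {"slide":[0,0,0],"delta_rot":[0,0,0],"fingers":-1}

```text
time_s: 24.88
tcp_pos: [0.5201, -0.0002, 0.0721]
eef_rot: [-180.0, -0.1, 175.1]
contact_force: [-1.4, -0.2, 0.6]
gripper_width: 0.0008
gripper_force: 0.4
```

```bash
python3 wp.py|head -1
```

```text
tcp box [-53.2  -0.1  72.1]
```

play_rows:
  rows:
    - {"slide":[0,0,0.02],"delta_rot":[0,0,0],"fingers":-1}
    - {"slide":[0,0,0.013],"delta_rot":[0,0,0],"fingers":-1}
    - {"slide":[0,0,0],"delta_rot":[0,0,0],"fingers":-1}

```text
time_s: 25.25
tcp_pos: [0.5205, -0.0003, 0.0683]
eef_rot: [-180.0, 0.0, 175.1]
contact_force: [-5.5, 2.0, 13.4]
gripper_width: 0.0005
gripper_force: 6.9
```

play_rows:
  rows:
    - {"slide":[0,0,-0.05],"delta_rot":[0,0,0],"fingers":-1}
    - {"slide":[0,0,-0.1],"delta_rot":[0,0,0],"fingers":-1}
    - {"slide":[0.1,0,-0.3],"delta_rot":[0,0,0],"fingers":-1}
    - {"slide":[0.3,0,-0.3],"delta_rot":[0,0,0],"fingers":-1}
    - {"slide":[0.3,0,-0.2],"delta_rot":[0,0,0],"fingers":-1}
    - {"slide":[0,0,0],"delta_rot":[0,0,0],"fingers":-1}
    - {"slide":[0,0,0],"delta_rot":[0,0,0],"fingers":-1}
    - {"slide":[0,0,0],"delta_rot":[0,0,0],"fingers":-1}

```text
time_s: 26.25
tcp_pos: [0.417, 0.0086, 0.2084]
eef_rot: [-180.0, -0.1, 175.1]
contact_force: [0.0, -0.2, -0.8]
gripper_width: 0.001
gripper_force: 0.0
```

```bash
python3 - <<'E'
from h import *
c=r.capture("side");d=r.capture("scene")
f=lambda i:cv2.resize(i,(400,400),interpolation=cv2.INTER_CUBIC)
cv2.imwrite("pics/m10.png",np.hstack([f(c["image"][150:340,190:380]),f(d["image"][150:290,230:370])]))
E
```

```text
(no output)
```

View pics/m10.png

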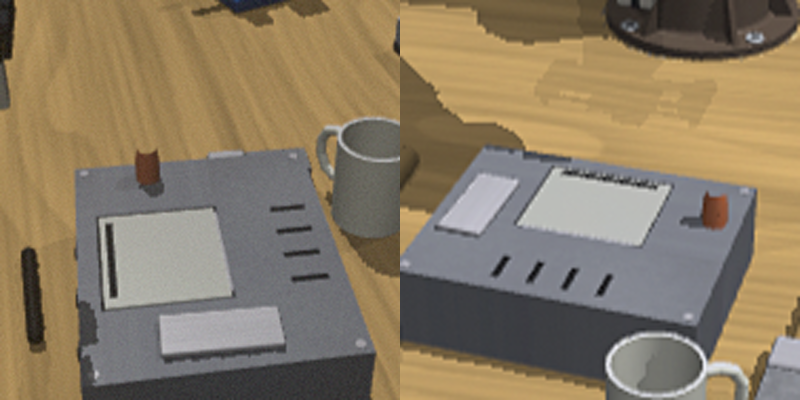

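The cover is latched flush (side view, corners (98,215) to (232,295)), and nothing else has moved.

```bash
python3 -c "
from plant import r
print(r.close_job())"
```

```text
the job is handed in; nothing more can be done
None
```

The job is handed in at about 26 s: the cover popped open, the round button was pressed to its stop and came back up (three times, as I misread the first two), and the cover is latched flush again; the square button and the loose items on the box were left alone.

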